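# Wedge up the puzzle board

## Task

Turn the brass clamp a quarter turn counter-clockwise (seen from above) so that its finger is clear of the ash puzzle board. Then take the walnut wedge by its upright grip and, with it lying flat on the lazy-susan base, push it thin end first under the middle of the board's front edge until both front feet just lift off the base, by about 6 mm. Finish while still gripping the wedge there, with the wedge alone holding that edge up, and leave the inkwell on the board, the two dishes and the magnifier undisturbed.

Things in the scene. Friction and masses are not known exactly. Their poses are not given: they have to be found in the camera images.
- base: Lazy-susan base, fixed, does not turn: wooden plate 360 (x) x 270 (y) mm on a round foot, its top 40 mm above the table. Origin: centre of its underside; x runs from the front (robot side) to the back with the brass crank; z up. A back stop and side fences 15 mm high keep the board in place (1 to 2 mm play). In front of the board (x -180 to -34 mm) it is bare but for the clamp.
- base_top (a point): Centre of the base plate's top face (40 mm above the base's origin), axes as the base.
- board: Loose ash puzzle board, 0.45 to 0.7 kg, 200 (x) x 240 (y) x 16 mm on four 6 mm high feet (20 x 30 mm, at x +-85, y +-95), flat on the base plate, front edge at base x = -34 mm. Origin: centre, at sole height; axes as the base. Lower face 6 mm, top 22 mm above the plate; between the front feet a 160 mm wide gap is open for the wedge. It tips up about its back feet.
- lip (a point): Middle of the board's front edge, at the board's lower face: 6 mm above the base plate while the board lies flat. Axes as the board.
- foot_left (a point): Sole (centre of the underside) of the board's front foot on the +y side, 15 mm behind the front edge; on the base plate at the start.
- foot_right (a point): Sole of the board's front foot on the -y side, 15 mm behind the front edge; on the base plate at the start.
- clamp (a joint): Angle of the brass clamp, rad. At 0 its finger points to base +x, over the board's front edge, and the board can rise only about 2 mm. Grows counter-clockwise from above (finger swings outward to base +y); range 0 to 1.75, starts at 0 to 0.25. Finger clear of the board above 1.2; at 1.57 parallel to the edge. Stiff (0.08 N m), stays where left.
- clamp_grip (a point): On the clamp's upright axis, 56 mm above the plate; x along wing and finger, turns with the clamp. Wing grip: upright plate 44 mm long, 12 mm thick, 31 to 62 mm above the plate, centred on the axis. The finger below it, 14 mm wide, 23.5 to 31.5 mm above the plate, reaches 42 mm from the axis. Axis at base x = -59, y = +85 mm, 25 mm before the board.
- wedge: Loose walnut wedge, 0.1 kg, on the table right of the base. Origin: underside, below the centre of its grip; x to the thin end, z up. Grip: upright block 36 (x) x 24 (y) x 50 mm high. Ramp ahead of it, 34 mm wide, 18 mm high at x = 18 mm, falling evenly to 3 mm at the toe, x = 110 mm. Ramp height h under the board's edge raises that edge h - 6 mm: 6 mm with the toe 55 mm past the edge.
- toe (a point): Middle of the wedge's thin end, at its underside, 110 mm ahead of the wedge's origin. Axes as the wedge.
- inkwell: Squat glass inkwell used as a weight, diameter 52 mm, 38 mm high, 0.2 kg, standing loose on the board's back right part. Origin: centre of its underside. Leave it.
- dish1: Turquoise enamel dish, diameter 96 mm, 22 mm high, loose on the table to the left. Origin: centre of its underside. Leave it.
- dish2: The other, same turquoise enamel dish, loose on the table to the left. Origin: centre of its underside. Leave it.
- magnifier: Bone-handled magnifier lying flat on the table at the far right, 170 mm long along its x (lens to +x), at most 14 mm high. Origin: underside, between lens and handle. Leave it.
There are look-alikes about, which are no part of the job. There is more than one size of the wedge; the job needs the smallest.

How it is judged:
On the way, in this order (a step that is already met when the one before it is completed fails the run):
1. the clamp's finger is turned clear while the board is still down and the wedge is not yet under it (value of joint clamp above 1.2 rad and z of each of foot_left, foot_right in the frame of base_top below 0.002 m and not (contact force between wedge and board above 0.3 N)), for 0.2 s.
2. the wedge lifts both front feet off the base (z of each of foot_left, foot_right in the frame of base_top above 0.0025 m and contact force between wedge and board above 0.8 N), for 0.2 s.
At the end, for the whole second after the job is handed in: Clamp past 1.2 rad; both front feet 2.5 to 9.5 mm above the base plate; wedge flat on the base (4 mm, 0.1 rad), toe 10 mm or more past the edge, within 40 mm of its middle, bearing the board and gripped (over 2 N); robot not touching the board; all still (all of step 2 and value of joint clamp above 1.2 rad and z of each of foot_left, foot_right in the frame of base_top below 0.0095 m and contact force between the fingers and wedge above 2 N and contact force between each of the arm, the fingers and board below 0.2 N and z of wedge in the frame of base_top below 0.004 m and angle between wedge's own z axis and vertical below 0.1 rad and x of toe in the frame of lip above 0.01 m and y of toe in the frame of lip between -0.04 and 0.04 m and linear speed of each of board, wedge below 0.02 m/s); the arm keeps its last pose, push and grip.
It fails at once if the inkwell is disturbed (moved over 25 mm) (distance of inkwell from where it was at the start of the episode above 0.025 m).
It fails at once if the dish1 is disturbed (moved over 30 mm) (distance of dish1 from where it was at the start of the episode above 0.03 m).
It fails at once if the dish2 is disturbed (moved over 30 mm) (distance of dish2 from where it was at the start of the episode above 0.03 m).
It fails at once if the magnifier is disturbed (moved over 30 mm) (distance of magnifier from where it was at the start of the episode above 0.03 m).
It fails at once if the board is heaved up: a front foot over 20 mm off the base (z of any of foot_left, foot_right in the frame of base_top above 0.02 m).
It also fails if it takes over 56 s, if anything falls off the work surface, if the arm or the gripper's body presses on something with over 40 N, if the wrist force passes 120 N, or if a joint passes its speed limit or range.

## Robot

A 6-joint arm with a two-finger parallel gripper is mounted at the origin on the work surface. World frame = base frame: x ahead of the robot, y to its left, z up, the work surface at z = 0. Lengths are in m, angles in rad, forces in N, time in s.
With the tool pointing down it reaches from about 0.4 to 0.825 m from the base axis. Payload 7 kg.
Tool frame: the origin (TCP) lies on the centre line of the jaws, within the pads' length; the fingertips stand 25 mm ahead of it and the grasp point (between the pads) lies 6 mm ahead of it; z points along the fingers, y is the line along which they close (so a half turn about z gives the same grasp; the last joint's range is limited). The gripper opens to 85 mm and grips with 20 to 120 N. Pads are 22 mm wide; open, the fingers measure 114 mm over their backs; the gripper's body (76 mm by 85 mm) begins 54 mm behind the grasp point. The pads swing forward as they close: fully open they stand 13 mm farther back than shut.
Start: joints at [-0.887, 0.359, 0.012, 0, -1.224, -0.288], TCP at [0.26, -0.623, 0.256] pointing down, gripper open.
Joint ranges: [-3.07, 3.07], [-1.43, 2.12], [-1.02, 1.25], [-3.03, 1.67], [-3.05, -0], [-3.03, 3.03]. Speed limits (rad/s): [2.39, 2.39, 3.01, 3.14, 3.14, 3.14].

## Interface

Orientations are given as a unit quaternion [x, y, z, w].
In Python, from workcell import read_state, optics, robot gives the robot as it stands. The module is installed in compiled form; this text tells all that it offers.
- The arm moves only by the tool step_arm, never from a script. Its arguments are lists of equal length, an entry for each row: "translation": the shift along the tool's x, y, z in fractions of the full range, 1 being 0.75 m, a list of three; "roll": the turn about the tool's z in normalised numbers (1 is 120 degrees); "claw": the closure, from -1 (fully open) to 1 (shut). A call has 1 to 12 rows; each row is the pose to reach, as a shift and turn from the pose commanded when the call began, along the tool's axes at that moment; what a row does not reach only later rows make up. A row lasts 1/12 s, in which the tool goes at most 41.7 mm and 7.16 degrees, less where a joint would pass 70% of its speed; a pose out of reach is approached as far as the arm can. Shift and turn numbers lie between -1 and 1, and a call with a number outside is refused. A call with a gripper value outside its range is refused whole. The fingers move at their own pace and stop on an object; the grip force is fixed at half the most. Time passes only in rows, so rows that repeat a pose let the fingers close. It gives the time, the measured TCP pose, the force, the opening and the grip force at its end, in the units of the state.
- read_state(): the state, without advancing time (a new reading comes with each control period).
- optics.camera(name): name is "scene" or "top"; returns (picture, depth): 400x640x3 uint8, red, green, blue; 400x640 float32, m along the optical axis (not along the pixel's ray), 0 where there is no reading.
- optics.get_calibration(name): a dict with "fov_y" (degrees; the focal length in pixels is half the picture's height over the tangent of half this angle, whatever the lens; pixels are square), "cx", "cy" (the principal point, pixels), "distortion" ([k1, k2, p1, p2, k3] as OpenCV has them; the pictures are not rectified), "rvec" (rotation vector, rad) and "tvec" (3), from world to camera coordinates, as OpenCV has them. Camera axes: x right, y down, z forward; pixel columns grow to the right and rows downward; lengths in m; the calibration is good to about 2 mm. A picture is of the moment at which its call begins. get_calibration takes no time and is no camera call.
- robot.finish_job(): hands the job in; it is judged then, once.
The state is a dict: "clock": time; "q": joint angles; "qd": joint speeds; "tau": joint torques, N m; "position": TCP position; "eef_rot": TCP orientation; "wrist_force": force on the tool from outside, world axes, zero at the start; "torque": the same for the moment, N m; "grip_width": finger opening in m; "gripper_force": force on a finger pad.
Only numpy, scipy, OpenCV 4.12 (cv2) and the standard library are available. Lean on these libraries where they do the work, as an engineer would, in place of code of your own. Each camera call takes 0.05 s, during which the arm holds its last target. There are 200 camera calls.

## Working session

There is one attempt and no reset: what is moved stays moved. The work goes in short steps, Python scripts to look and compute and a tool call to move; the robot and the scene stay as the last step left them, time stands still between calls to the robot, and variables do not carry over. Pictures are saved under pics/ and viewed, at most 10 in all, crops included, and the job is handed in when it is done.

Besides the shell and the picture viewer there is one more tool, called after "Call:" as a command line: name --pt "numbers of a row" for each row, then --argument value for the rest. step_arm: Moves the arm, as the interface text tells. Its arguments: {"type":"object","properties":{"translation":{"type":"array"},"roll":{"type":"array"},"claw":{"type":"array"}},"required":["translation","roll","claw"]}

```bash
mkdir -p pics; cat > h.py <<'E'
import numpy as np, cv2
from workcell import read_state, optics, robot
def cal(n):
    c=optics.get_calibration(n); f=200/np.tan(np.radians(c["fov_y"])/2)
    K=np.array([[f,0,c["cx"]],[0,f,c["cy"]],[0,0,1.]])
    return K,np.array(c["distortion"],float),cv2.Rodrigues(np.array(c["rvec"],float))[0],np.array(c["tvec"],float)
def on_plane(n,px,z):
    K,d,R,t=cal(n); u=cv2.undistortPoints(np.array(px,float).reshape(-1,1,2),K,d).reshape(-1,2)
    r=np.c_[u,np.ones(len(u))]@R; o=-R.T@t
    return o+r*((z-o[2])/r[:,2])[:,None]
def cloud(n,D):
    K,d,R,t=cal(n); v,u=np.mgrid[:400,:640]
    p=cv2.undistortPoints(np.c_[u.ravel(),v.ravel()].astype(float).reshape(-1,1,2),K,d).reshape(-1,2)
    return ((np.c_[p,np.ones(len(p))]*D.reshape(-1,1)-t)@R).reshape(400,640,3)
def shot(n,tag):
    I,D=optics.camera(n); np.savez(f"{tag}.npz",I=I,D=D); cv2.imwrite(f"pics/{tag}.png",I[:,:,::-1]); return I,D
E
python3 - <<'E'
from h import *
for n in("scene","top"):
    shot(n,n+"0"); K,d,R,t=cal(n); print(n,-R.T@t,R[2],d)
s=read_state();print(s)
E
```

```text
scene [ 1.65463673 -0.20674961  0.94049832] [-0.78633425  0.14245871 -0.6011522 ] [-0.015074  0.        0.        0.        0.      ]
top [0.34629023 0.0183153  1.10787828] [ 0.21911772 -0.01067601 -0.97564002] [0.00857731 0.         0.         0.         0.        ]
{'clock': 0.1, 'q': array([-8.86876919e-01,  3.59311533e-01,  1.11603877e-02, -3.06673081e-04,
       -1.22411013e+00, -2.88094285e-01]), 'qd': array([ 0.00191772, -0.00234789,  0.00095052,  0.00105602,  0.0011454 ,
        0.00069302]), 'tau': array([-3.60182210e-03, -5.84762192e+01,  2.94107991e+01,  6.95442885e+00,
       -3.11490709e-03, -1.72916691e-05]), 'position': array([ 0.26008248, -0.62245609,  0.25546441]), 'eef_rot': array([-1.96571828e-01,  9.80489143e-01,  7.15003637e-04, -2.14658313e-04]), 'wrist_force': array([-0.13604404,  0.68111373, -0.90034151]), 'torque': array([0.03805127, 0.04513438, 0.05737595]), 'gripper_force': 0.0, 'grip_width': 0.08519971880410962}
```

View pics/top0.png

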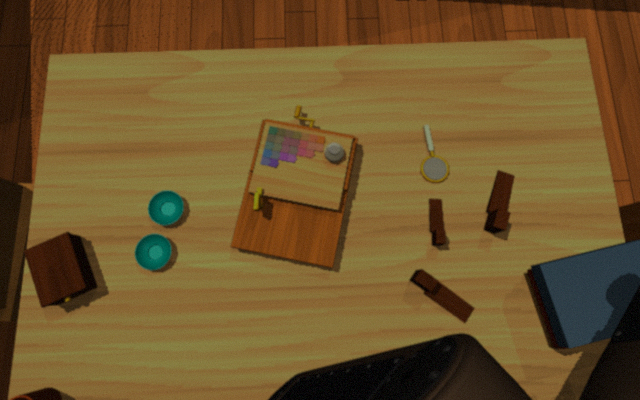

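View pics/scene0.png

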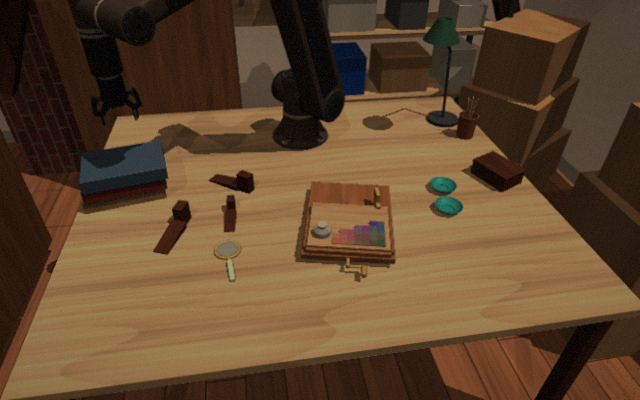

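The top view shows the base (232,246)-(358,135), with the clamp at about (258,199). There are three wedges: (437,222), (498,203) and (441,295). The one at (437,222) looks smallest. Next I'll measure from an orthographic height map and crops.

```bash
python3 - <<'E'
from h import *
z=np.load("top0.npz");I,D=z["I"],z["D"];P=cloud("top",D);np.save("P.npy",P)
print("table z",np.median(P[300:330,200:300,2]))
a=cv2.resize(I[110:275,225:365],None,fx=4,fy=4,interpolation=2)[:, :]
b=cv2.resize(I[190:255,415:460],None,fx=8,fy=8,interpolation=2)[:600]
cv2.imwrite("pics/a.png",cv2.convertScaleAbs(a[:600,:,::-1],alpha=1.6)) if a.shape[0]<=600 else cv2.imwrite("pics/a.png",cv2.convertScaleAbs(cv2.resize(a,None,fx=.9,fy=.9)[:,:,::-1],alpha=1.6))
for (n,u0,u1,v0,v1,lo) in[("small",420,455,190,250,.006),("big",480,520,165,240,.006),("mid",405,480,262,325,.006)]:
    Q=P[v0:v1,u0:u1].reshape(-1,3);q=Q[Q[:,2]>lo];r=cv2.minAreaRect((q[:,:2]*1000).astype(np.float32));g=q[q[:,2]>q[:,2].max()-.008]
    print(n,len(q),r,"zmax",q[:,2].max(),"griptop",cv2.minAreaRect((g[:,:2]*1000).astype(np.float32)),len(g))
for nm,(u0,u1,v0,v1),lo,hi in[("base",(225,365,110,275),.033,.09),("bareplate",(225,365,110,275),.037,.045),("boardtop",(225,365,110,275),.059,.066),("clamp",(245,275,175,220),.090,.12)]:
    Q=P[v0:v1,u0:u1].reshape(-1,3);q=Q[(Q[:,2]>lo)&(Q[:,2]<hi)];print(nm,len(q),q.mean(0),cv2.minAreaRect((q[:,:2]*1000).astype(np.float32)))
print(np.round(P[185:215:2,250:270:2,2]*1000).astype(int))
E
```

```text
table z -9.094124321734878e-05
small 582 ((422.17889404296875, -174.4723663330078), (109.9319839477539, 399.524169921875), 36.87113952636719) zmax 1.1078782820119635 griptop ((346.29022216796875, 18.31529998779297), (0.0, 0.0), 0.0) 11
big 1099 ((444.498291015625, -274.9231872558594), (132.05653381347656, 604.2311401367188), 30.844436645507812) zmax 1.1078782820119635 griptop ((346.29022216796875, 18.31529998779297), (0.0, 0.0), 0.0) 6
mid 1168 ((335.3205261230469, -183.6195831298828), (383.0201416015625, 129.9528350830078), 68.14929962158203) zmax 1.1078782820119635 griptop ((346.29022216796875, 18.31529998779297), (0.0, 0.0), 0.0) 14
base 13299 [0.59660769 0.07876449 0.05211092] ((627.7853393554688, 73.92357635498047), (270.4391174316406, 406.0786437988281), 76.42530059814453)
bareplate 5579 [0.50758758 0.09619894 0.04012275] ((627.2607421875, 73.70258331298828), (269.6606750488281, 405.1226501464844), 76.41097259521484)
boardtop 5587 [0.66403488 0.06593808 0.06247442] ((661.421142578125, 61.63202667236328), (257.3979797363281, 238.66961669921875), 79.88795471191406)
clamp 98 [0.56
[... 225 characters left out ...]
  61   62]
 [  63   62   60   72   71   68   61   60   62   62]
 [  63   64   63   72   69   70   60   60   63   61]
 [  38   53  100  107  101   71   63   62   60   61]
 [  39   37  101  102   99   76   52   57   64   63]
 [  36   40  102  102  103   75   38 1108   38   40]
 [  42   41  103  102   98   69   39   43   39   39]
 [  40   42  100  103  101   73   42   41   38   38]
 [  40   36  101  102  100   68   54   38   42   40]
 [  44   44  102  100   96   71   46   44   38   40]
 [  39   40  100  101   90   67   42   39   42   42]
 [  40   39   94   96   86   38   38   43   38   38]
 [  37   41   37   42   42   41   43   43   42   40]
 [  37   37   42   39   45   43   44   38   42   39]]
```

View pics/a.png

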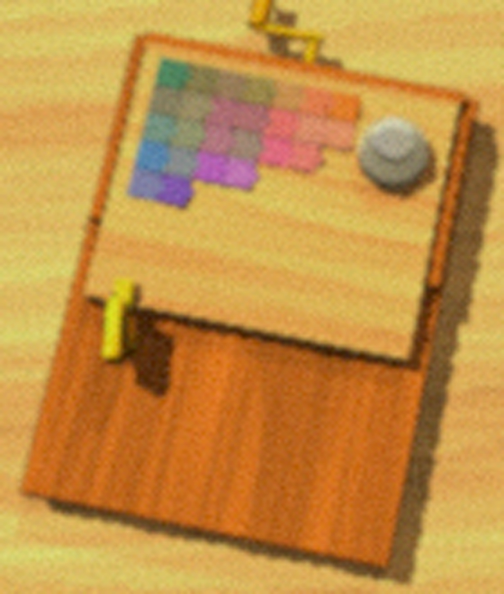

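The crop (3.6x, offset 225,110) shows these points:
- Plate front corners: (25,492) and (388,565).
- Board front edge: (88,297) to (415,360).
- Clamp wing: top from (128,282) to (112,360).

Next I'll refine these and measure the wedge.

```bash
python3 - <<'E'
from h import *
P=np.load("P.npy")
f=lambda *p:[(225+a/3.6-.4,110+b/3.6-.4) for a,b in p]
A=on_plane("top",f((25,492),(388,565)),.04);B=on_plane("top",f((88,297),(415,360)),.062);C=on_plane("top",f((140,38),(475,103)),.055)
print(A,B,C)
for s,n in((A,"A"),(B,"B"),(C,"C")): d=s[0]-s[1];print(n,np.linalg.norm(d),np.degrees(np.arctan2(d[1],d[0]))-90,s.mean(0))
x=C.mean(0)-A.mean(0);print("xaxis",np.degrees(np.arctan2(x[1],x[0])),np.linalg.norm(x))
def R(q):
    r=cv2.minAreaRect((q[:,:2]*1000).astype(np.float32));return len(q),q.mean(0).round(4),np.round(r[0],1),np.round(r[1],1),round(r[2],1)
for (n,u0,u1,v0,v1) in[("small",420,455,190,250),("big",480,520,165,240),("mid",405,480,262,325)]:
    Q=P[v0:v1,u0:u1].reshape(-1,3);q=Q[(Q[:,2]>.009)&(Q[:,2]<.1)];m=np.percentile(q[:,2],97);g=q[q[:,2]>m-.006]
    print(n,m,R(q),R(g))
    c=g[:,:2].mean(0);r=q[q[:,2]<.03,:2];d=r-r.mean(0);print("  ramp pca",np.degrees(np.arctan2(*np.linalg.svd(d)[2][0][::-1])) if len(r)<3000 else 0)
    w=q[:,:2]-c; v=cv2.fitLine((r*1000).astype(np.float32),cv2.DIST_HUBER,0,.01,.01).ravel();v=v[:2]*np.sign((r.mean(0)-c)@v[:2]);t=(Q[(Q[:,2]>.003)&(Q[:,2]<.1)][:,:2]-c)@v
    print("  dir",v,np.degrees(np.arctan2(v[1],v[0])),"extent",np.percentile(t,[1,99]))
Q=P[175:220,248:268].reshape(-1,3);q=Q[(Q[:,2]>.088)&(Q[:,2]<.115)];print("clampwing",R(q))
E
```

```text
[[ 0.46146076  0.24658784  0.04      ]
 [ 0.40058063 -0.01080061  0.04      ]] [[ 0.59793795  0.19828237  0.062     ]
 [ 0.54334162 -0.03545627  0.062     ]] [[ 0.79944902  0.16080538  0.055     ]
 [ 0.73869403 -0.08954802  0.055     ]]
A 0.26449045778449015 -13.307605420460334 [0.43102069 0.11789362 0.04      ]
B 0.2400302239151133 -13.147344550256506 [0.57063978 0.08141305 0.062     ]
C 0.25761986055824315 -13.640666002860044 [0.76907152 0.03562868 0.055     ]
xaxis -13.677124049803563 0.3482396931003693
small 0.052027506036038985 (473, array([ 0.4942, -0.2917,  0.0261]), array([ 504.6, -294.2]), array([ 38. , 110.6]), 85.5) (127, array([ 0.4683, -0.2918,  0.0499]), array([ 467.9, -290.5]), array([25.9, 35.9]), 86.0)
  ramp pca 168.16793828005987
  dir [ 0.96870393 -0.24821918] -14.372156845087593 extent [-0.021476    0.12693941]
big 0.07041735919319025 (976, array([ 0.5415, -0.4579,  0.0341]), array([ 557. , -468.1]), array([ 48.1, 164.3]), 67.7) (249, array([ 0.5042, -0.4458,  0.0683]), array([ 504.9, -446.3]), array([33. , 49.8]), 67.7)
  ramp pca 152.3058429905232
  dir [ 0.85667944 -0.51584911] -31.054228332798818 extent [-0.02551277  0.15365795]
mid 0.07083460372510639 (1021, array([ 0.3312, -0.2749,  0.0331]), array([ 325.6, -284.5]), array([165.2,  49. ]), 51.3) (276, array([ 0.3602, -0.2396,  0.0684]), array([ 360.7, -239.9]), array([52.1, 33.6]), 54.9)
  ramp pca -124.04750106332226
  dir [-0.48363867 -0.87526774] -118.92332062363083 extent [-0.02677978  0.14884032]
clampwing (100, array([0.5666, 0.1745, 0.1004]), array([567.1, 175.4]), array([12.8, 42.6]), 86.4)
```

```bash
cat >> h.py <<'E'
from scipy.spatial.transform import Rotation as Ro
def go(*targets):
    "targets (x,y,z,tool-y yaw deg): shift in tool axes and roll from the present pose"
    s=read_state();R=Ro.from_quat(s["eef_rot"]);y=R.as_matrix()[:,1];a=np.degrees(np.arctan2(y[1],y[0]))
    print("t",s["clock"],"pos",s["position"].round(4),"yaw_y",a.round(2),"q",s["q"].round(2),"F",s["wrist_force"].round(1),"w",round(s["grip_width"],4),s["gripper_force"])
    for t in targets:
        r=(a-t[3]+90)%180-90
        print(t,"->",R.inv().apply(np.array(t[:3])-s["position"]).round(4),"roll",r.round(2))
E
python3 -c "
from h import *
go((.567,.1745,.20,86.4))"
```

```text
t 0.1 pos [ 0.2601 -0.6225  0.2555] yaw_y 112.67 q [-0.89  0.36  0.01 -0.   -1.22 -0.29] F [-0.1  0.7 -0.9] w 0.0852 0.0
(0.567, 0.1745, 0.2, 86.4) -> [-0.5904  0.617   0.0563] roll 26.27
```

The rows are not in the units I measure in: shifts go in shares of 0.75 m and turns go in shares of 120 degrees. I convert before sending: 0.617 m / 0.75 = 0.8227, -0.59 m / 0.75 = -0.7867, 26.3 degrees / 120 = 0.2192.

Call:
step_arm --pt "-0.7867 0.8227 0.0747" --pt "-0.7867 0.8227 0.0747" --pt "-0.7867 0.8227 0.0747" --pt "-0.7867 0.8227 0.0747" --pt "-0.7867 0.8227 0.0747" --pt "-0.7867 0.8227 0.0747" --pt "-0.7867 0.8227 0.0747" --pt "-0.7867 0.8227 0.0747" --pt "-0.7867 0.8227 0.0747" --pt "-0.7867 0.8227 0.0747" --pt "-0.7867 0.8227 0.0747" --pt "-0.7867 0.8227 0.0747" --roll '[0.2192,0.2192,0.2192,0.2192,0.2192,0.2192,0.2192,0.2192,0.2192,0.2192,0.2192,0.2192]' --claw '[-0.3,-0.3,-0.3,-0.3,-0.3,-0.3,-0.3,-0.3,-0.3,-0.3,-0.3,-0.3]'

```text
clock: 1.1
position: [0.4383, -0.1579, 0.2237]
eef_rot: [0.032, 1.0, 0.0, 0.0]
wrist_force: [1.4, -0.6, -0.3]
grip_width: 0.0557
gripper_force: 0.0
```

```bash
python3 -c "
from h import *
go((.567,.1745,.20,86.4))"
```

```text
t 1.1 pos [ 0.4383 -0.1579  0.2237] yaw_y 86.38 q [ 0.08  0.03 -0.48 -0.   -1.06 -1.71] F [ 1.4 -0.6 -0.3] w 0.0557 0.0
(0.567, 0.1745, 0.2, 86.4) -> [-0.1074  0.3399  0.0238] roll -0.02
```

To row units: 0.34 m / 0.75 = 0.4533, -0.107 m / 0.75 = -0.1427.

Call:
step_arm --pt "-0.1427 0.4533 0.032" --pt "-0.1427 0.4533 0.032" --pt "-0.1427 0.4533 0.032" --pt "-0.1427 0.4533 0.032" --pt "-0.1427 0.4533 0.032" --pt "-0.1427 0.4533 0.032" --pt "-0.1427 0.4533 0.032" --pt "-0.1427 0.4533 0.032" --pt "-0.1427 0.4533 0.032" --pt "-0.1427 0.4533 0.032" --pt "-0.1427 0.4533 0.032" --pt "-0.1427 0.4533 0.032" --roll '[0,0,0,0,0,0,0,0,0,0,0,0]' --claw '[-0.3,-0.3,-0.3,-0.3,-0.3,-0.3,-0.3,-0.3,-0.3,-0.3,-0.3,-0.3]'

```text
clock: 2.1
position: [0.5661, 0.1724, 0.1992]
eef_rot: [0.031, 1.0, -0.0, -0.001]
wrist_force: [-0.1, -1.0, -0.0]
grip_width: 0.0555
gripper_force: 0.0
```

```bash
python3 -c "
from h import *
go((.567,.1745,.20,86.4),(.567,.1745,.106,86.4))"
```

```text
t 2.1 pos [0.5661 0.1724 0.1992] yaw_y 86.39 q [ 0.63  0.27 -0.26 -0.   -1.05 -2.26] F [-0.1 -1.  -0. ] w 0.0555 0.0
(0.567, 0.1745, 0.2, 86.4) -> [-0.0008  0.0022 -0.0008] roll -0.01
(0.567, 0.1745, 0.106, 86.4) -> [-0.0009  0.0022  0.0932] roll -0.01
```

To row units: 0.093 m / 0.75 = 0.124, 0.085 m / 0.75 = 0.1133.

Call:
step_arm --pt "0 0.0027 0.04" --pt "0 0.0027 0.08" --pt "0 0.0027 0.1133" --pt "0 0.0027 0.124" --pt "0 0.0027 0.124" --pt "0 0.0027 0.124" --pt "0 0.0027 0.124" --roll '[0,0,0,0,0,0,0]' --claw '[-0.3,-0.3,-0.3,-0.3,-0.3,-0.3,-0.3]'

```text
clock: 2.68
position: [0.5678, 0.1747, 0.1087]
eef_rot: [0.032, 0.999, 0.001, 0.001]
wrist_force: [-0.4, 1.1, -0.5]
grip_width: 0.056
gripper_force: 0.0
```

```bash
python3 - <<'E'
from h import *
go((.567,.1745,.106,86.4))
I,D=shot("scene","s1")
cv2.imwrite("pics/s1c.png",cv2.convertScaleAbs(cv2.resize(I[110:260,290:440],None,fx=4,fy=4,interpolation=2)[:,:,::-1],alpha=1.6))
E
```

```text
t 2.6833 pos [0.5678 0.1747 0.1087] yaw_y 86.37 q [ 0.63  0.36 -0.36  0.   -0.85 -2.26] F [-0.4  1.1 -0.5] w 0.056 0.0
(0.567, 0.1745, 0.106, 86.4) -> [ 0.0008 -0.0003  0.0027] roll -0.03
```

View pics/s1c.png

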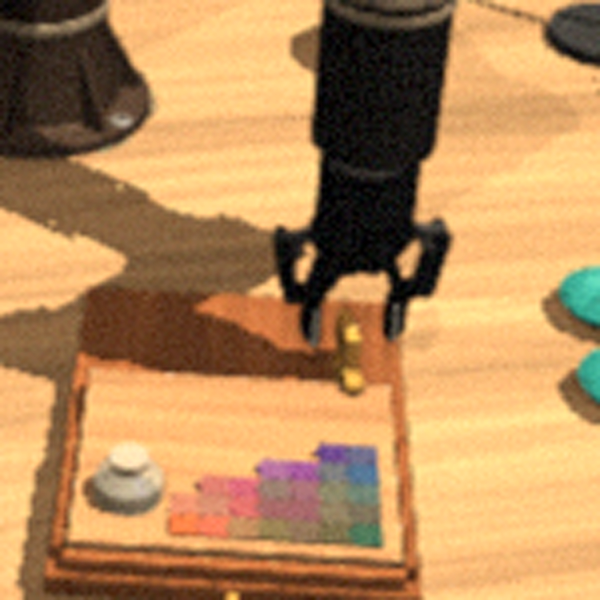

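The wing, at (348,325) in the crop, stands centred between the fingertips at (313,335) and (395,330). I'll close on it.

To row units: 0.001 m / 0.75 = 0.0013.

Call:
step_arm --pt "0 0 0.0013" --pt "0 0 0.0013" --pt "0 0 0.0013" --pt "0 0 0.0013" --pt "0 0 0.0013" --pt "0 0 0.0013" --pt "0 0 0.0013" --pt "0 0 0.0013" --roll '[0,0,0,0,0,0,0,0]' --claw '[1,1,1,1,1,1,1,1]'

```text
clock: 3.4
position: [0.5669, 0.1734, 0.1066]
eef_rot: [0.032, 1.0, -0.001, 0.0]
wrist_force: [0.1, -6.5, 5.8]
grip_width: 0.0108
gripper_force: 59.9
```

To row units: -6.5 degrees / 120 = -0.0542.

Call:
step_arm --pt "0 0 0" --pt "0 0 0" --pt "0 0 0" --pt "0 0 0" --pt "0 0 0" --pt "0 0 0" --pt "0 0 0" --pt "0 0 0" --pt "0 0 0" --pt "0 0 0" --pt "0 0 0" --pt "0 0 0" --roll '[-0.0542,-0.1083,-0.1625,-0.2167,-0.2708,-0.325,-0.3792,-0.4333,-0.4875,-0.5417,-0.5958,-0.65]' --claw '[1,1,1,1,1,1,1,1,1,1,1,1]'

```text
clock: 4.4
position: [0.5666, 0.1737, 0.1066]
eef_rot: [-0.607, 0.795, -0.0, -0.0]
wrist_force: [-2.1, -4.8, 7.8]
grip_width: 0.0105
gripper_force: 60.1
```

```bash
python3 -c "
from h import *
go((.567,.1745,.106,164.4))"
```

```text
t 4.4 pos [0.5666 0.1737 0.1066] yaw_y 164.69 q [ 0.63  0.36 -0.36  0.   -0.85 -0.9 ] F [-2.1 -4.8  7.8] w 0.0105 60.086265206336975
(0.567, 0.1745, 0.106, 164.4) -> [-0.0009 -0.0002  0.0006] roll 0.29
```

Call:
step_arm --pt "0 0 0" --pt "0 0 0" --pt "0 0 0" --pt "0 0 0" --pt "0 0 -0.04" --pt "0 0 -0.0933" --pt "0 0 -0.1467" --pt "0 0 -0.16" --pt "0 0 -0.16" --roll '[0,0,0,0,0,0,0,0,0]' --claw '[-0.3,-0.3,-0.3,-0.3,-0.3,-0.3,-0.3,-0.3,-0.3]'

```text
clock: 5.15
position: [0.5686, 0.1757, 0.2304]
eef_rot: [-0.604, 0.797, -0.001, 0.004]
wrist_force: [-0.1, 0.2, -0.2]
grip_width: 0.0555
gripper_force: 0.0
```

```bash
python3 -c "
from h import *
go((.468,-.2905,.20,85.8))"
```

```text
t 5.15 pos [0.5686 0.1757 0.2304] yaw_y 164.32 q [ 0.63  0.24 -0.21  0.   -1.11 -0.9 ] F [-0.1  0.2 -0.2] w 0.0555 0.0
(0.468, -0.2905, 0.2, 85.8) -> [ 0.4763 -0.0289  0.0279] roll 78.52
```

To row units: 0.476 m / 0.75 = 0.6347, -0.029 m / 0.75 = -0.0387, 78.5 degrees / 120 = 0.6542.

Call:
step_arm --pt "0.6347 -0.0387 0.0373" --pt "0.6347 -0.0387 0.0373" --pt "0.6347 -0.0387 0.0373" --pt "0.6347 -0.0387 0.0373" --pt "0.6347 -0.0387 0.0373" --pt "0.6347 -0.0387 0.0373" --pt "0.6347 -0.0387 0.0373" --pt "0.6347 -0.0387 0.0373" --pt "0.6347 -0.0387 0.0373" --pt "0.6347 -0.0387 0.0373" --pt "0.6347 -0.0387 0.0373" --pt "0.6347 -0.0387 0.0373" --roll '[0.6542,0.6542,0.6542,0.6542,0.6542,0.6542,0.6542,0.6542,0.6542,0.6542,0.6542,0.6542]' --claw '[-0.3,-0.3,-0.3,-0.3,-0.3,-0.3,-0.3,-0.3,-0.3,-0.3,-0.3,-0.3]'

```text
clock: 6.15
position: [0.4648, -0.2948, 0.1966]
eef_rot: [0.041, 0.999, 0.0, -0.001]
wrist_force: [-0.8, 0.8, 0.3]
grip_width: 0.0554
gripper_force: 0.0
```

Call:
step_arm --pt "0 0 0" --pt "0 0 0" --roll '[0,0]' --claw '[-0.3,-0.3]'

```text
clock: 6.32
position: [0.4656, -0.2925, 0.1967]
eef_rot: [0.038, 0.999, 0.0, -0.001]
wrist_force: [-0.2, -0.1, 0.2]
grip_width: 0.0553
gripper_force: 0.0
```

```bash
python3 - <<'E'
from h import *
go((.468,-.2905,.20,85.8),(.468,-.2905,.042,85.8))
I,D=shot("top","t2")
c=[cv2.resize(I[y:y+60,x:x+60],(390,390),interpolation=2) for x,y in((235,160),(405,190))]
cv2.imwrite("pics/t2c.png",cv2.convertScaleAbs(np.hstack(c)[:,:,::-1],alpha=1.6))
E
```

```text
t 6.3167 pos [ 0.4656 -0.2925  0.1967] yaw_y 85.67 q [-0.2   0.2  -0.35 -0.   -1.02 -1.44] F [-0.2 -0.1  0.2] w 0.0553 0.0
(0.468, -0.2905, 0.2, 85.8) -> [-0.0022  0.0022 -0.0033] roll -0.13
(0.468, -0.2905, 0.042, 85.8) -> [-0.0025  0.0021  0.1547] roll -0.13
```

View pics/t2c.png

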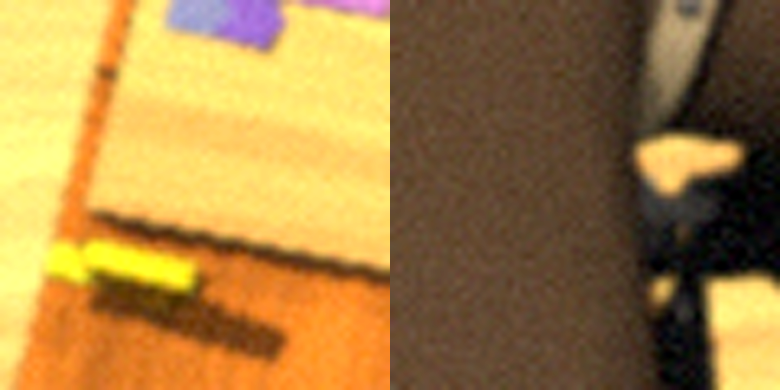

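The clamp now lies parallel to the board edge, from (45,262) to (195,275) in the left crop. Now I'll descend on the wedge and grip it.

To row units: 0.155 m / 0.75 = 0.2067, 0.14 m / 0.75 = 0.1867.

Call:
step_arm --pt "-0.0027 0.0027 0.0533" --pt "-0.0027 0.0027 0.1067" --pt "-0.0027 0.0027 0.1533" --pt "-0.0027 0.0027 0.1867" --pt "-0.0027 0.0027 0.2067" --pt "-0.0027 0.0027 0.2067" --pt "-0.0027 0.0027 0.2067" --roll '[0,0,0,0,0,0,0]' --claw '[-0.3,-0.3,-0.3,-0.3,-0.3,-0.3,-0.3]'

```text
clock: 6.95
position: [0.4688, -0.2887, 0.0424]
eef_rot: [0.035, 0.999, 0.0, -0.001]
wrist_force: [0.0, -0.5, 0.7]
grip_width: 0.0554
gripper_force: 0.0
```

Call:
step_arm --pt "0 0 0" --pt "0 0 0" --pt "0 0 0" --pt "0 0 0" --pt "0 0 0" --pt "0 0 0" --pt "0 0 0" --roll '[0,0,0,0,0,0,0]' --claw '[1,1,1,1,1,1,1]'

```text
clock: 7.53
position: [0.4699, -0.29, 0.0446]
eef_rot: [0.036, 0.999, -0.0, 0.002]
wrist_force: [0.3, 1.6, 6.6]
grip_width: 0.0233
gripper_force: 58.8
```

```bash
python3 - <<'E'
from h import *
go((.468,-.2905,.042,85.8))
# refine plate / board front edge
P=cloud("top",np.load("t2.npz")["D"])
I=np.load("t2.npz")["I"]
Q=P[150:275,225:365].reshape(-1,3)
q=Q[(Q[:,2]>.035)&(Q[:,2]<.045)]; th=np.radians(-13.4);e=np.array([np.cos(th),np.sin(th)]);n=np.array([-e[1],e[0]])
E=np.c_[q[:,:2]@e,q[:,:2]@n]
print("plate e range",np.percentile(E[:,0],[.5,99.5]),"n range",np.percentile(E[:,1],[.5,1,99,99.5]))
b=Q[(Q[:,2]>.057)&(Q[:,2]<.066)];Eb=np.c_[b[:,:2]@e,b[:,:2]@n]
k=(Eb[:,1]>Eb[:,1].min()+.03)
# edge fit: min e by n-bin
pts=[]
for c in np.arange(.10,.30,.01):
    m=abs(Eb[:,1]-c)<.005
    if m.sum()>10: pts.append((c,np.percentile(Eb[m,0],2)))
pts=np.array(pts);print(np.round(pts,4).tolist(),np.percentile(Eb[:,1],[1,99]))
E
```

```text
t 7.5333 pos [ 0.4699 -0.29    0.0446] yaw_y 85.9 q [-0.2   0.39 -0.51  0.   -0.67 -1.44] F [0.3 1.6 6.6] w 0.0233 58.79450798034668
(0.468, -0.2905, 0.042, 85.8) -> [ 0.0018 -0.0007  0.0026] roll 0.1
plate e range [0.39140012 0.66831646] n range [0.08297862 0.08362458 0.34974045 0.3509078 ]
[[0.1, 0.539], [0.11, 0.5392], [0.12, 0.5388], [0.13, 0.5384], [0.14, 0.5386], [0.15, 0.538], [0.16, 0.5386], [0.17, 0.5388], [0.18, 0.5384], [0.19, 0.5389], [0.2, 0.5383], [0.21, 0.5395], [0.22, 0.5391], [0.23, 0.5394], [0.24, 0.5391], [0.25, 0.5385], [0.26, 0.5388], [0.27, 0.5388], [0.28, 0.5384], [0.29, 0.5378]] [0.09791033 0.33473587]
```

```bash
python3 - <<'E'
from h import *
go((.4699,-.290,.165,85.9),(.4578,.1135,.165,76.6))
E
```

```text
t 7.5333 pos [ 0.4699 -0.29    0.0446] yaw_y 85.9 q [-0.2   0.39 -0.51  0.   -0.67 -1.44] F [0.3 1.6 6.6] w 0.0233 58.79450798034668
(0.4699, -0.29, 0.165, 85.9) -> [-4.000e-04 -1.000e-04 -1.204e-01] roll 0.0
(0.4578, 0.1135, 0.165, 76.6) -> [ 0.0405  0.4015 -0.1208] roll 9.3
```

To row units: -0.12 m / 0.75 = -0.16, -0.11 m / 0.75 = -0.1467.

Call:
step_arm --pt "0 0 -0.04" --pt "0 0 -0.0933" --pt "0 0 -0.1467" --pt "0 0 -0.16" --pt "0 0 -0.16" --roll '[0,0,0,0,0]' --claw '[1,1,1,1,1]'

```text
clock: 7.95
position: [0.4708, -0.2905, 0.1677]
eef_rot: [0.036, 0.999, -0.001, 0.004]
wrist_force: [1.1, 0.6, -1.4]
grip_width: 0.0233
gripper_force: 58.4
```

```bash
python3 - <<'E'
from h import *
go((.4578,.1135,.165,76.6))
E
```

```text
t 7.95 pos [ 0.4708 -0.2905  0.1677] yaw_y 85.89 q [-0.2   0.23 -0.39  0.   -0.94 -1.44] F [ 1.1  0.6 -1.4] w 0.0233 58.41471254825592
(0.4578, 0.1135, 0.165, 76.6) -> [0.0419 0.402  0.0017] roll 9.29
```

To row units: 0.402 m / 0.75 = 0.536, 0.23 m / 0.75 = 0.3067, 9.3 degrees / 120 = 0.0775.

Call:
step_arm --pt "0.0053 0.0533 0" --pt "0.0107 0.1067 0" --pt "0.016 0.16 0" --pt "0.0213 0.2067 0" --pt "0.0267 0.2533 0" --pt "0.032 0.3067 0" --pt "0.0373 0.36 0" --pt "0.0427 0.4133 0" --pt "0.048 0.46 0" --pt "0.0533 0.5067 0" --pt "0.056 0.536 0.0027" --pt "0.056 0.536 0.0027" --roll '[0.0083,0.0167,0.025,0.0333,0.0417,0.05,0.0583,0.0667,0.075,0.0775,0.0775,0.0775]' --claw '[1,1,1,1,1,1,1,1,1,1,1,1]'

```text
clock: 8.95
position: [0.4555, 0.1176, 0.1603]
eef_rot: [0.115, 0.993, 0.0, 0.0]
wrist_force: [-0.2, 0.1, -1.4]
grip_width: 0.023
gripper_force: 58.5
```

Call:
step_arm --pt "0 0 0" --pt "0 0 0" --pt "0 0 0" --roll '[0,0,0]' --claw '[1,1,1]'

```text
clock: 9.2
position: [0.4553, 0.1133, 0.1605]
eef_rot: [0.117, 0.993, -0.0, -0.0]
wrist_force: [-0.3, 0.1, -1.8]
grip_width: 0.0234
gripper_force: 58.5
```

```bash
python3 - <<'E'
from h import *
go((.4578,.1135,.165,76.6),(.4578,.1135,.095,76.6))
I,D=shot("top","t3")
cv2.imwrite("pics/t3.png",cv2.convertScaleAbs(cv2.resize(I[170:300,200:380],None,fx=4,fy=4,interpolation=2)[:,:,::-1],alpha=1.6))
P=cloud("top",D)[170:300,230:350].reshape(-1,3);q=P[(P[:,2]>.11)&(P[:,2]<.142)]
th=np.radians(-13.4);e=np.array([np.cos(th),np.sin(th)]);n=np.array([-e[1],e[0]])
E=np.c_[q[:,:2]@e,q[:,:2]@n,q[:,2]]
m=(E[:,0]>.445)&(E[:,0]<.56);E=E[m];print(len(E),E.min(0),E.max(0))
for c in np.arange(.45,.54,.01):
    k=abs(E[:,0]-c)<.005
    if k.sum()>3: print(round(c,3),k.sum(),E[k,1].min().round(4),E[k,1].max().round(4),np.median(E[k,2]).round(4))
E
```

```text
t 9.2 pos [0.4553 0.1133 0.1605] yaw_y 76.52 q [ 0.66  0.11 -0.56 -0.   -0.9  -2.47] F [-0.3  0.1 -1.8] w 0.0234 58.54623734951019
(0.4578, 0.1135, 0.165, 76.6) -> [-0.0024  0.0007 -0.0045] roll -0.08
(0.4578, 0.1135, 0.095, 76.6) -> [-0.0025  0.0008  0.0655] roll -0.08
122 [0.47354771 0.19888094 0.11377208] [0.52421929 0.23007932 0.12830223]
0.48 9 0.1997 0.2036 0.1265
0.49 15 0.1992 0.2084 0.1239
0.5 19 0.1993 0.2139 0.123
0.51 33 0.1989 0.2209 0.1204
0.52 43 0.1989 0.2301 0.1195
```

View pics/t3.png

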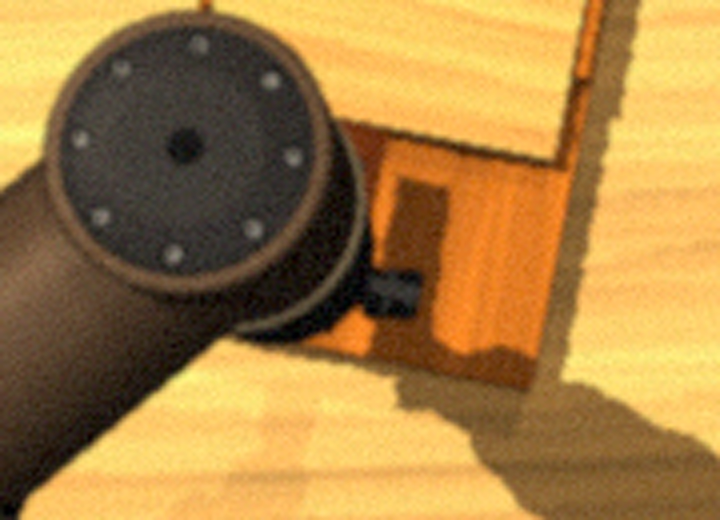

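The top crop shows the wedge's shadow at (425,235), with its toe short of the board edge. The depth points put the wedge parallel to base x, centred at n=0.216, with its toe about 13 mm ahead of the edge. I'll lower it.

To row units: 0.073 m / 0.75 = 0.0973, 0.066 m / 0.75 = 0.088.

Call:
step_arm --pt "0 0 0.0333" --pt "0 0 0.0667" --pt "0 0 0.088" --pt "0 0 0.0973" --pt "0 0 0.0973" --pt "0 0 0.0973" --roll '[0,0,0,0,0,0]' --claw '[1,1,1,1,1,1]'

```text
clock: 9.75
position: [0.456, 0.1138, 0.0881]
eef_rot: [0.117, 0.993, -0.0, 0.0]
wrist_force: [0.2, 0.7, -0.0]
grip_width: 0.0233
gripper_force: 58.7
```

To row units: 0.002 m / 0.75 = 0.0027, 0.001 m / 0.75 = 0.0013.

Call:
step_arm --pt "0 0 0.0013" --pt "0 0 0.0027" --pt "0 0 0.0027" --pt "0 0 0.0027" --roll '[0,0,0,0]' --claw '[1,1,1,1]'

```text
clock: 10.08
position: [0.4559, 0.1144, 0.0864]
eef_rot: [0.117, 0.993, 0.0, 0.0]
wrist_force: [0.6, 0.4, -0.2]
grip_width: 0.0233
gripper_force: 58.7
```

To row units: 0.001 m / 0.75 = 0.0013.

Call:
step_arm --pt "0 0 0.0013" --pt "0 0 0.0013" --pt "0 0 0.0013" --roll '[0,0,0]' --claw '[1,1,1]'

```text
clock: 10.33
position: [0.4556, 0.1143, 0.0849]
eef_rot: [0.117, 0.993, 0.0, 0.0]
wrist_force: [0.2, 0.4, -0.4]
grip_width: 0.0233
gripper_force: 58.7
```

To row units: 0.001 m / 0.75 = 0.0013.

Call:
step_arm --pt "0 0 0.0013" --pt "0 0 0.0013" --pt "0 0 0.0013" --roll '[0,0,0]' --claw '[1,1,1]'

```text
clock: 10.58
position: [0.4557, 0.1143, 0.0846]
eef_rot: [0.117, 0.993, 0.0, 0.0]
wrist_force: [-4.4, -0.6, 9.3]
grip_width: 0.0235
gripper_force: 60.2
```

The wedge touches the plate at 9 N. I'll push along tool -x, to just short of lifting first.

To row units: -0.03 m / 0.75 = -0.04, -0.027 m / 0.75 = -0.036.

Call:
step_arm --pt "-0.004 0 0" --pt "-0.008 0 0" --pt "-0.012 0 0" --pt "-0.016 0 0" --pt "-0.02 0 0" --pt "-0.024 0 0" --pt "-0.028 0 0" --pt "-0.032 0 0" --pt "-0.036 0 0" --pt "-0.04 0 0" --pt "-0.04 0 0" --roll '[0,0,0,0,0,0,0,0,0,0,0]' --claw '[1,1,1,1,1,1,1,1,1,1,1]'

```text
clock: 11.5
position: [0.4853, 0.1074, 0.0846]
eef_rot: [0.117, 0.993, 0.0, 0.0]
wrist_force: [-2.9, -0.2, 8.0]
grip_width: 0.0234
gripper_force: 59.8
```

```bash
python3 - <<'E'
from h import *
go()
p=read_state()["position"];th=np.radians(-13.4);print("toe past edge",p[0]*np.cos(th)+p[1]*np.sin(th)-.001+.11-.538,"n",-p[0]*np.sin(th)+p[1]*np.cos(th))
E
```

```text
t 11.5 pos [0.4853 0.1074 0.0846] yaw_y 76.61 q [ 0.61  0.26 -0.59  0.   -0.72 -2.42] F [-2.9 -0.2  8. ] w 0.0234 59.82083559036255
toe past edge 0.018250606043632933 n 0.2169370852565008
```

To row units: -0.03 m / 0.75 = -0.04, -0.027 m / 0.75 = -0.036.

Call:
step_arm --pt "-0.004 0 0" --pt "-0.008 0 0" --pt "-0.012 0 0" --pt "-0.016 0 0" --pt "-0.02 0 0" --pt "-0.024 0 0" --pt "-0.028 0 0" --pt "-0.032 0 0" --pt "-0.036 0 0" --pt "-0.04 0 0" --pt "-0.04 0 0" --roll '[0,0,0,0,0,0,0,0,0,0,0]' --claw '[1,1,1,1,1,1,1,1,1,1,1]'

```text
clock: 12.42
position: [0.513, 0.1001, 0.0846]
eef_rot: [0.117, 0.993, -0.0, -0.001]
wrist_force: [-10.3, 1.6, 14.7]
grip_width: 0.0232
gripper_force: 60.6
```

Call:
step_arm --pt "-0.004 0 0" --pt "-0.008 0 0" --pt "-0.0107 0 0" --pt "-0.0107 0 0" --pt "-0.0107 0 0" --pt "-0.0107 0 0" --roll '[0,0,0,0,0,0]' --claw '[1,1,1,1,1,1]'

```text
clock: 12.92
position: [0.5206, 0.0982, 0.0846]
eef_rot: [0.117, 0.993, -0.0, -0.001]
wrist_force: [-9.9, 1.4, 13.9]
grip_width: 0.0235
gripper_force: 60.5
```

```bash
python3 - <<'E'
from h import *
go()
p=read_state()["position"];th=np.radians(-13.4);e=np.array([np.cos(th),np.sin(th)]);n=np.array([-e[1],e[0]]);print("toe past edge",p[:2]@e-.001+.11-.538,"n",p[:2]@n)
Pa=cloud("top",np.load("t2.npz")["D"]);I,D=shot("top","t4");Pb=cloud("top",D)
for P in(Pa,Pb):
    q=P[110:275,225:365].reshape(-1,3);q=q[(q[:,2]>.056)&(q[:,2]<.076)];E=np.c_[q[:,:2]@e,q[:,:2]@n]
    m=(E[:,0]>.543)&(E[:,0]<.62)&(E[:,1]<.2)&(E[:,1]>.105)
    A=np.c_[E[m,0]-.538,E[m,1]-.2165,np.ones(m.sum())];c=np.linalg.lstsq(A,q[m,2],rcond=None)[0];r=abs(q[m,2]-A@c)<.004
    print(m.sum(),np.linalg.lstsq(A[r],q[m,2][r],rcond=None)[0], "edge e",[np.percentile(E[(abs(E[:,1]-x)<.006),0],2).round(4) for x in(.12,.14,.16)])
I,D=shot("scene","s4")
cv2.imwrite("pics/s4c.png",cv2.convertScaleAbs(cv2.resize(I[110:260,290:440],None,fx=4,fy=4,interpolation=2)[:,:,::-1],alpha=1.6))
E
```

```text
t 12.9167 pos [0.5206 0.0982 0.0846] yaw_y 76.58 q [ 0.56  0.3  -0.52 -0.   -0.75 -2.36] F [-9.9  1.4 13.9] w 0.0235 60.506420731544495
toe past edge 0.05467351660811515 n 0.2162035945825867
1047 [ 0.00206641 -0.00098329  0.06176373] edge e [np.float64(0.5388), np.float64(0.5403), np.float64(0.5393)]
1031 [-0.02522807  0.00176606  0.06761869] edge e [np.float64(0.5382), np.float64(0.5386), np.float64(0.5391)]
```

View pics/s4c.png

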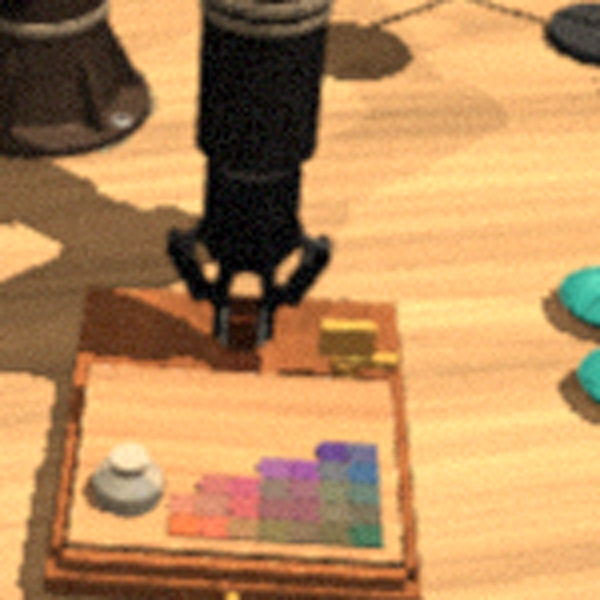

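The front edge is up about 5.9 mm and level sideways, with the inkwell in place, the clamp clear and the wedge gripped in the middle. I'll hand it in.

```bash
python3 -c "
from h import *
print(robot.finish_job())"
```

```text
the job is handed in; nothing more can be done
None
```

I handed the job in at about 13 s: the clamp is turned roughly parallel to the board's edge, and the gripped smallest wedge holds the front edge up about 5.9 mm with its toe about 55 mm past it; the inkwell and dishes showed no movement, I did not re-check the magnifier, and no verdict came back.

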